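Unlock the sharps box and lay the awl on the whetstone

ROBOT

A 6-joint arm with a two-finger parallel gripper is mounted at the origin on a cart in front of the work surface, level with it; the furniture and walls round the work are solid. World frame = base frame: x ahead of the robot, y to its left, z up, the work surface at z = 0. Lengths are in mm, angles in rad, forces in N, time in s.
With the tool pointing down it reaches from about 275 to 750 mm from the base axis. Payload 10.2 kg.
Tool frame: the origin (TCP) lies midway between the tips of the shut fingers; the grasp point (between the pads) lies 19 mm behind it (ctrl.grip_depth is the distance from the TCP to the grasp point, in mm); y points along the fingers, x is the direction in which the jaws open and shut, and the axes are right-handed (so a half turn about y gives the same grasp; the last joint's range is limited). The gripper opens to 85 mm and grips with 20 to 120 N. Pads are 22 mm wide; open, the fingers measure 114 mm over their backs; the gripper's body (76 mm by 85 mm) begins 54 mm behind the grasp point. The pads swing forward as they close: fully open they stand 13 mm farther back than shut.
Start: joints at [-1.364, 0.313, 1.498, -0, 1.331, -0.223], TCP at [218.75, -477.263, 231.294] pointing down, gripper open.
Joint ranges: [-2.94, 2.94], [-0.97, 2.17], [0.19, 2.56], [-1.23, 4.37], [0.02, 3.11], [-2.88, 2.88]. Speed limits (rad/s): [2.39, 2.39, 3.01, 3.14, 3.14, 3.14].

INTERFACE

Orientations are given as a unit quaternion [w, x, y, z].
In Python, from rig import ctrl gives the robot as it stands. The module is installed in compiled form; this text tells all that it offers.
- The arm moves only by the tool drive_tool, never from a script. Its arguments are lists of equal length, an entry for each row: "gripper": the closure, from 0 (fully open) to 1 (shut); "offset": the shift along the tool's x, y, z in m, a list of three; "turn": the turn about the tool's y in degrees. In form: {"gripper": [gripper, ...], "offset": [[tx, ty, tz], ...], "turn": [turn, ...]}. A call has 1 to 20 rows; each row shifts and turns the commanded pose from where the row before left it, along the tool's axes as they then stand; what a row does not reach is not made up. A row lasts 1/12 s, in which the tool goes at most 41.7 mm and 7.16 degrees, less where a joint would pass 70% of its speed; a pose out of reach is approached as far as the arm can. A call is refused whole if a number of a shift passes 0.0417 or a number of a turn 7.16, either way. A call with a gripper value outside its range is refused whole. The fingers move at their own pace and stop on an object; "force" is the grip in N (left out, the last holds). Time passes only in rows, so rows that do not move let the fingers close. It gives the time, the measured TCP pose, the force and the opening at its end, in the units of the state.
- ctrl.sense(): the state, without advancing time (a new reading comes with each control period).
- ctrl.capture(name): name is "scene" or "side" or "wrist"; returns (picture, depth): 420x560x3 uint8, red, green, blue; 420x560 float32, mm along the optical axis (not along the pixel's ray), 0 where there is no reading.
- ctrl.camera_params(name): a dict with "fovy" (degrees; the focal length in pixels is half the picture's height over the tangent of half this angle, whatever the lens; pixels are square), "cx", "cy" (the principal point, pixels), "distortion" ([k1, k2, p1, p2, k3] as OpenCV has them; the pictures are not rectified), "view" (4x4, takes a point from world to camera coordinates); the wrist camera has in their place "tool_from_camera" (4x4, takes a point from camera to tool coordinates, whose origin is the TCP and whose axes are the tool frame's). Camera axes: x right, y down, z forward; pixel columns grow to the right and rows downward; lengths in mm; the calibration is good to about 2 mm. A picture is of the moment at which its call begins: read the wrist's pose just before it. camera_params takes no time and is no camera call.
- ctrl.finish_job(): hands the job in, once; it reports no verdict.
Trained networks look in the newest picture that a camera, given by its name, has taken for a name from the list of things; names that differ only in an ending like _2 or _b are one class to them, and where a whole thing is asked for, a point or a joint stands for the part that bears it (a point fixed in the world has none). Each returns a list of dicts, best first, with "score" (0 to 1); they miss things now and then, are a little off and sometimes report something else, mostly with a low value. They report only what shows in the picture. A call takes as long as a camera call.
- ctrl.boxes_of(camera, query): "centre" ([x, y, z] in mm, in the coordinates of the camera as it stood for that picture, good to about 4 mm: the middle of the surface that is visible of it).
- ctrl.regions_of(camera, query): "mask" (420x560 bool, what is visible of it).
- ctrl.pinpoint(camera, query): "centre" ([x, y, z] in mm, in the coordinates of the camera as it stood for that picture, good to about 4 mm: a listed point, or the origin of a listed thing).
The state is a dict: "time_s": time; "joints": joint angles; "dq": joint speeds; "tau": joint torques, N m; "eef_pos": TCP position; "ee_rot": TCP orientation; "force": force on the tool from outside, world axes, zero at the start; "wrist_torque": the same for the moment, N m; "grip_width": opening from 0.0 (shut) to 1.0 (fully open).
Only numpy, scipy, OpenCV 4.12 (cv2) and the standard library are available. Lean on these libraries where they do the work, as an engineer would, in place of code of your own. Each camera call takes 0.05 s, during which the arm holds its last target.

TASK

Take the awl out of the locked wooden box for sharpening: with a fingertip in the slot beside the box, slide the flush switch fully away from the lid to unlock it, then slide the lid along its grooves until it is fully open. Lift the awl out and lay it flat along the middle of the whetstone, leaving the lid open and not moving the nail cup or the bowl.

Things in the scene. Friction and masses are not known exactly. Their poses are not given: they have to be found in the camera images.
- sharps_box: Oblong wooden box fixed to the bench, 128 (its x) x 196 (its y) x 54 mm high, a lock block on its robot-facing (-x) side. Origin: centre of the underside. Inside 112 x 180 mm, walls 8 mm, floor 6 mm above the underside; lips reach 4 mm inwards over the lid's long edges. The lid slides out towards its +y. Lock block: x = -64 to -156, y = -28 to +28 mm, top at z = 62 mm.
- lock_slot (a point): Middle, level with the lock block's top, of the free part of the lock slot beside the box: 44 mm along the box's x (between box wall and locked ridge), 36 mm wide (y). The slot runs on to x = -148 mm. Open upwards; a flat bolt 12 mm wide lies along its bottom, 13 mm below the block's top: put the closed fingers in about 9 mm deep here and push the ridge to -x. Axes as the box's.
- switch (a joint): Slide switch of the lock, m. 0 = locked (bolt in the lid's notch, lid blocked), 0.022 = fully unlocked (end stop). It moves towards the box's -x (away from the lid), resists with about 2.5 N and stays where it is left.
- switch_ridge (a point): Centre of the top of the switch's steel cross ridge: 14 (box x) x 33 (box y) mm, 13 mm high above the bolt, its top flush with the lock block (62 mm above the underside). Moves with the switch; x is -115 mm in the box's frame when locked. Push it on its face that looks to the box's +x.
- lid (a joint): Sliding lid, m. 0 = shut, 0.168 = fully open (end stop; the opening is then free but for its last 12 mm at the +y end, just past the awl's point). It moves towards the box's +y, resists with about 2 N, stays where it is left, and cannot fall off. The bolt blocks it until the switch has moved about 13 mm.
- lid_batten (a point): Centre of the top of the wooden cross batten on the lid: 12 mm along the box's y, 85 mm along x, 15.5 mm high above the lid (lid top 51, batten top 66.5 mm above the box's underside). Shut, it is 40 mm to -y from the box's centre. Moves with the lid. Push it on its -y face.
- awl: Awl with a pear-shaped wooden handle (about 90 mm long, 34 mm thick) and a thin steel point, 150 mm long in all, about 60 g, lying flat in the box roughly along the box's y with its point to +y. Origin: at its underside (z up), midway along it, near where the handle ends, 38 mm from awl_grip towards the point.
- awl_grip (a point): Point in the thick part of the awl's handle, 17 mm above its underside: grip here, across the handle (about 34 mm).
- awl_tip (a point): The awl's point. The line from awl_grip to it is the awl's length axis.
- stone_top (a point): Middle of the flat top of the whetstone: a grey oblong stone, 50 mm wide (this point's x) x 150 mm long (its y) x 27 mm high, lying loose on the bench to the right of the box, 0.9 kg. Top 27 mm above the bench.
- nail_cup: Light round cup with nails, 70 mm wide, 62 mm high, behind the box: a bystander. Origin: centre of its underside.
- bowl_small: Small wooden bowl, 115 mm wide, 45 mm high, at the far left: a bystander. Origin: centre of its underside.

How it is judged (in metres and radians):
On the way, in this order (a step that is already met when the one before it is completed fails the run):
1. the switch is slid to its unlocked end while the lid is still shut (value of joint switch above 0.019 m and value of joint lid below 0.02 m), for 0.1 s.
2. the lid is slid fully open with the awl still in the box (value of joint lid above 0.16 m and z of awl in the frame of sharps_box below 0.03 m), for 0.1 s.
3. the awl is lifted clear of the box (z of awl_grip in the frame of sharps_box above 0.075 m), for 0.1 s.
At the end, for the whole second after the job is handed in: The awl lies still and flat on the whetstone: middle within 20 mm across and 45 mm along of the stone's middle, grip point within 22 mm and point within 40 mm of the centre line; grip point 8 to 30 mm above the top, point at most 8 mm below it. The lid is still open (at least 150 mm) (x of awl in the frame of stone_top between -0.02 and 0.02 m and y of awl in the frame of stone_top between -0.045 and 0.045 m and x of awl_grip in the frame of stone_top between -0.022 and 0.022 m and x of awl_tip in the frame of stone_top between -0.04 and 0.04 m and z of awl_grip in the frame of stone_top between 0.008 and 0.03 m and z of awl_tip in the frame of stone_top above -0.008 m and linear speed of awl below 0.02 m/s and value of joint lid above 0.15 m); the robot touches nothing.
It fails at once if the nail cup is moved more than 25 mm (distance of nail_cup from where it was at the start of the episode above 0.025 m).
It fails at once if the bowl is moved more than 25 mm (distance of bowl_small from where it was at the start of the episode above 0.025 m).
It also fails if it takes over 61 s, if anything falls off the work surface, if the arm or the gripper's body presses on something with over 40 N, if the wrist force passes 120 N, or if a joint passes its speed limit or range.

## Working session

There is one attempt and no reset: what is moved stays moved. The work goes in short steps, Python scripts to look and compute and a tool call to move; the robot and the scene stay as the last step left them, time stands still between calls to the robot, and variables do not carry over. Pictures are saved under pics/ and viewed, and the job is handed in when it is done.

Besides the shell and the picture viewer there is one more tool, called in YAML: its name, and indented under it one key for each argument. drive_tool: Moves the arm, as the interface text tells. Its arguments: {"type":"object","properties":{"gripper":{"type":"array","items":{"type":"number"}},"offset":{"type":"array","items":{"type":"array","items":{"type":"number"}}},"turn":{"type":"array","items":{"type":"number"}},"force":{"type":"number"}},"required":["gripper","offset","turn"]}

```bash
mkdir -p pics; cat > h.py <<'E'
import numpy as np, cv2
from rig import ctrl
from scipy.spatial.transform import Rotation as R
def T_wc(name, s=None):
    p=ctrl.camera_params(name)
    if 'view' in p: return np.linalg.inv(np.array(p['view']))
    s=s or ctrl.sense(); q=s['ee_rot']; T=np.eye(4)
    T[:3,:3]=R.from_quat([q[1],q[2],q[3],q[0]]).as_matrix(); T[:3,3]=s['eef_pos']
    return T@np.array(p['tool_from_camera'])
def w(T,c): return (T@np.r_[c,1])[:3]
def cloud(name,depth,T):
    p=ctrl.camera_params(name); h,wd=depth.shape
    f=h/2/np.tan(np.radians(p['fovy'])/2); K=np.array([[f,0,p['cx']],[0,f,p['cy']],[0,0,1]])
    u,v=np.meshgrid(np.arange(wd),np.arange(h)); pts=np.stack([u,v],-1).reshape(-1,1,2).astype(np.float64)
    n=cv2.undistortPoints(pts,K,np.array(p['distortion'])).reshape(h,wd,2)
    P=np.dstack([n*depth[...,None],depth]); return P@T[:3,:3].T+T[:3,3]
def save(n,img): cv2.imwrite(f'pics/{n}.png',img[...,::-1])
E
python3 - <<'E'
from h import *
s=ctrl.sense(); print({k:np.round(v,3) for k,v in s.items()})
for c in ['scene','side']:
    im,d=ctrl.capture(c); save(c+'0',im); T=T_wc(c); print(c,T.round(2))
    np.savez(f'{c}0.npz',d=d,im=im)
    for q in ['sharps_box','lock_slot','switch_ridge','lid_batten','stone_top','nail_cup','bowl_small','awl']:
        r=ctrl.pinpoint(c,q)
        print(q,[(round(x['score'],2),w(T,x['centre']).round(1)) for x in r[:2]])
E
```

```text
{'time_s': np.float64(0.0), 'joints': array([-1.364,  0.313,  1.498,  0.   ,  1.331, -0.223]), 'dq': array([-0.001, -0.   , -0.002,  0.001,  0.002, -0.001]), 'tau': array([-4.0000e-03, -4.1228e+01, -2.5975e+01, -0.0000e+00,  4.0000e-03,
        0.0000e+00]), 'eef_pos': array([ 218.689, -476.997,  230.738]), 'ee_rot': array([ 0.595, -0.595,  0.382, -0.382]), 'force': array([ 0.324,  1.261, -0.044]), 'wrist_torque': array([ 0.067, -0.035,  0.008]), 'grip_width': np.float64(0.997)}
scene [[-5.70000e-01 -6.30000e-01  5.30000e-01 -1.01360e+02]
 [-8.20000e-01  4.40000e-01 -3.60000e-01  5.68800e+02]
 [-1.00000e-02 -6.40000e-01 -7.70000e-01  1.10638e+03]
 [ 0.00000e+00  0.00000e+00  0.00000e+00  1.00000e+00]]
sharps_box [(0.56, array([ 5.855e+02,  5.400e+00, -5.000e-01])), (0.52, array([503.8,  15.8,  62.8]))]
lock_slot [(0.85, array([505.4,  19.2,  62.9]))]
switch_ridge [(0.55, array([467.1,  19.5,  65.4]))]
lid_batten [(0.55, array([579. , -35.2,  69.4]))]
stone_top [(0.74, array([ 524.5, -276.7,   26.7]))]
nail_cup [(0.63, array([ 7.223e+02, -1.874e+02,  2.000e-01]))]
bowl_small [(0.97, array([636.7, 422.2,   2.2]))]
awl [(0.74, array([471.4,  20.2,  64.4]))]
side [[ 9.50000e-01  2.90000e-01 -1.50000e-01  7.75430e+02]
 [ 3.30000e-01 -8.50000e-01  4.20000e-01 -4.20230e+02]
 [-1.00000e-02 -4.40000e-01 -9.00000e-01  1.10865e+03]
 [ 0.00000e+00  0.00000e+00  0.00000e+00  1.00000e+00]]
sharps_box [(0.91, array([ 5.871e+02,  8.500e+00, -5.000e-01]))]
lock_slot [(0.7, array([502.3,  20.6,  62.1])), (0.64, array([467.8,  26.5,  63.2]))]
switch_ridge [(0.56, array([468.3,  22.6,  63.7]))]
lid_batten [(0.96, array([583.6, -32.1,  67.5]))]
stone_top [(0.61, array([ 529.2, -273.1,   28.7])), (0.46, array([588.9,   6.8,  -1.4]))]
nail_cup [(0.67, array([ 728.5, -185.5,   -5.3]))]
bowl_small [(0.76, array([638.1, 420.5,  -1.9]))]
awl []
```

```bash
python3 - <<'E'
from h import *
s=ctrl.sense();q=s['ee_rot'];print(R.from_quat([q[1],q[2],q[3],q[0]]).as_matrix().round(3))
a=cv2.imread('pics/scene0.png');b=cv2.imread('pics/side0.png')
cv2.imwrite('pics/both0.png',cv2.resize(np.vstack([a,b]),(560,600)) if 0 else a)
for c in ['scene','side']:
    z=np.load(c+'0.npz');P=cloud(c,z['d'],T_wc(c));im=z['im'];ok=z['d']>0
    def box(name,m):
        m=m.astype(np.uint8); n,l,st,_=cv2.connectedComponentsWithStats(m)
        i=1+np.argmax(st[1:,4]); pts=P[l==i][:,:2].astype(np.float32)
        print(c,name,len(pts),cv2.minAreaRect(pts),np.median(P[l==i][:,2]).round(1))
    X,Y,Z=P[...,0],P[...,1],P[...,2]
    box('stone',ok&(abs(Z-27)<6)&(abs(X-527)<110)&(abs(Y+275)<130))
    box('batten',ok&(abs(Z-67)<5)&(abs(X-583)<60)&(abs(Y+34)<25))
    box('lidbox',ok&(Z>45)&(Z<60)&(abs(X-587)<90)&(abs(Y-8)<125))
    box('lock',ok&(Z>57)&(Z<67)&(abs(X-480)<45)&(abs(Y-20)<60))
E
```

```text
[[ 0.417 -0.     0.909]
 [-0.909 -0.     0.417]
 [-0.    -1.    -0.   ]]
scene stone 473 ((530.1295776367188, -272.2609558105469), (52.66175842285156, 143.45150756835938), 78.40113067626953) 25.9
scene batten 100 ((581.4760131835938, -30.737756729125977), (13.188907623291016, 86.74560546875), 83.996826171875) 66.1
scene lidbox 2271 ((572.8565063476562, 9.285781860351562), (199.41806030273438, 158.75003051757812), 83.309326171875) 52.1
scene lock 275 ((478.05267333984375, 22.79009246826172), (57.82121276855469, 91.36722564697266), 83.6760482788086) 62.2
side stone 1319 ((527.4783325195312, -274.45074462890625), (50.45442581176758, 151.90487670898438), 78.46109771728516) 24.7
side batten 164 ((582.42822265625, -32.593772888183594), (12.46481990814209, 84.66912841796875), 82.9493408203125) 65.5
side lidbox 3658 ((573.2721557617188, 9.250518798828125), (197.70590209960938, 157.83224487304688), 82.92919921875) 50.8
side lock 368 ((478.5401306152344, 20.944538116455078), (58.50014877319336, 91.35255432128906), 84.40241241455078) 61.0
```

View pics/scene0.png

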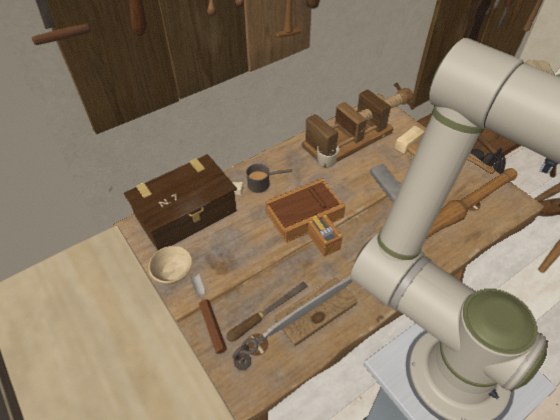

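View pics/side0.png

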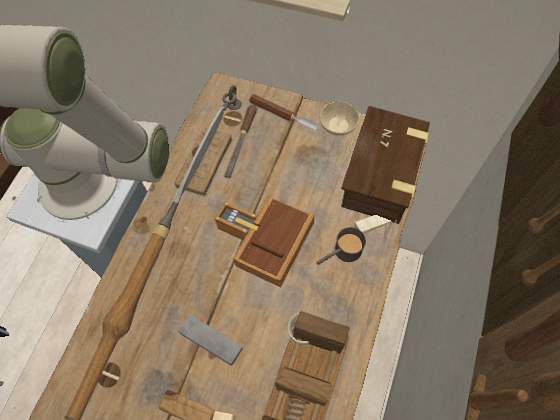

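```bash
cat >> h.py <<'E'
BX=np.array([587.,8.]);BA=-6.5
def b2w(x,y,z=0):
    c,s=np.cos(np.radians(BA)),np.sin(np.radians(BA)); return np.array([BX[0]+c*x-s*y,BX[1]+s*x+c*y,z])
def w2b(p):
    c,s=np.cos(np.radians(BA)),np.sin(np.radians(BA)); d=np.array(p[:2])-BX; return np.array([c*d[0]+s*d[1],-s*d[0]+c*d[1],p[2]])
def rot(s):
    q=s['ee_rot'];return R.from_quat([q[1],q[2],q[3],q[0]]).as_matrix()
def plan(target,yaw):
    s=ctrl.sense();M=rot(s);a=np.degrees(np.arctan2(M[1,0],M[0,0]))
    print('t',s['time_s'],'eef',s['eef_pos'].round(1),'yaw',a.round(2),'tilt',M[:,1].round(3),'F',s['force'].round(1),'boxfr',w2b(s['eef_pos']).round(1))
    print('turn deg (tool y):',round(a-yaw,2))
    y=np.radians(yaw);Mt=np.array([[np.cos(y),0,-np.sin(y)],[np.sin(y),0,np.cos(y)],[0,-1,0]])
    d=np.array(target)-s['eef_pos']
    print('offset in present tool axes',(M.T@d).round(1),' in turned axes',(Mt.T@d).round(1))
E
python3 - <<'E'
from h import *
plan(b2w(-84,0,170),BA)
E
```

```text
t 0.9 eef [ 218.8 -477.3  231.3] yaw -65.37 tilt [-0. -0. -1.] F [0.  1.2 0.3] boxfr [-310.9 -523.8  231.3]
turn deg (tool y): -58.87
offset in present tool axes [-331.1   61.3  465.1]  in turned axes [226.9  61.3 523.8]
```

drive_tool:
  gripper: [1, 1, 1, 1, 1, 1, 1, 1, 1]
  offset:
    - [0, 0, 0]
    - [0, 0, 0]
    - [0, 0, 0]
    - [0, 0, 0]
    - [0, 0, 0]
    - [0, 0, 0]
    - [0, 0, 0]
    - [0, 0, 0]
    - [0, 0, 0]
  turn: [-6.54, -6.54, -6.54, -6.54, -6.54, -6.54, -6.54, -6.54, -6.54]

```text
time_s: 1.65
eef_pos: [218.8, -477.3, 231.3]
ee_rot: [-0.706, 0.706, -0.038, 0.038]
force: [0.4, -0.1, 0.1]
grip_width: -0.001
```

drive_tool:
  gripper: [1, 1, 1, 1, 1, 1, 1, 1, 1, 1, 1, 1, 1, 1, 1, 1, 1, 1, 1]
  offset:
    - [0.0126, 0.0034, 0.0291]
    - [0.0126, 0.0034, 0.0291]
    - [0.0126, 0.0034, 0.0291]
    - [0.0126, 0.0034, 0.0291]
    - [0.0126, 0.0034, 0.0291]
    - [0.0126, 0.0034, 0.0291]
    - [0.0126, 0.0034, 0.0291]
    - [0.0126, 0.0034, 0.0291]
    - [0.0126, 0.0034, 0.0291]
    - [0.0126, 0.0034, 0.0291]
    - [0.0126, 0.0034, 0.0291]
    - [0.0126, 0.0034, 0.0291]
    - [0.0126, 0.0034, 0.0291]
    - [0.0126, 0.0034, 0.0291]
    - [0.0126, 0.0034, 0.0291]
    - [0.0126, 0.0034, 0.0291]
    - [0.0126, 0.0034, 0.0291]
    - [0.0126, 0.0034, 0.0291]
    - [0, 0, 0]
  turn: [0, 0, 0, 0, 0, 0, 0, 0, 0, 0, 0, 0, 0, 0, 0, 0, 0, 0, 0]

```text
time_s: 3.23
eef_pos: [504.8, 21.2, 169.5]
ee_rot: [0.706, -0.706, 0.039, -0.039]
force: [-0.0, -0.3, -0.3]
grip_width: 0.002
```

```bash
python3 - <<'E'
from h import *
plan(b2w(-84,0,53),BA)
s=ctrl.sense();T=T_wc('wrist',s);im,d=ctrl.capture('wrist');save('w1',im);np.savez('w1.npz',d=d,im=im,T=T)
for q in ['sharps_box','lock_slot','switch_ridge','lid_batten']:
    print(q,[(round(x['score'],2),w(T,x['centre']).round(1),w2b(w(T,x['centre'])).round(1)) for x in ctrl.pinpoint('wrist',q)[:2]])
P=cloud('wrist',d,T);Z=P[...,2]
for n,lo,hi in [('lock',58,65.5),('lidbox',47,57),('batten',64.5,69)]:
    m=((d>0)&(Z>lo)&(Z<hi)).astype(np.uint8);k,l,st,_=cv2.connectedComponentsWithStats(m);i=1+np.argmax(st[1:,4])
    print(n,st[i],cv2.minAreaRect(P[l==i][:,:2].astype(np.float32)),np.median(Z[l==i]))
E
```

```text
t 3.2333 eef [504.8  21.2 169.5] yaw -6.3 tilt [ 0.     0.001 -1.   ] F [-0.  -0.3 -0.3] boxfr [-83.2   3.8 169.5]
turn deg (tool y): 0.2
offset in present tool axes [ -0.8 116.5  -4. ]  in turned axes [ -0.8 116.5  -3.8]
sharps_box [(0.69, array([ 5.815e+02,  6.000e+00, -3.000e-01]), array([-5.2, -2.6, -0.3]))]
lock_slot [(0.97, array([497.3,  20.2,  62.1]), array([-90.5,   2. ,  62.1]))]
switch_ridge [(0.69, array([468.4,  26.3,  62.8]), array([-119.9,    4.8,   62.8]))]
lid_batten [(0.63, array([576.7, -30.4,  66. ]), array([ -5.8, -39.4,  66. ]))]
lock [ 189  179  123   71 4328] ((477.156494140625, 23.837215423583984), (55.958858489990234, 92.05973815917969), 82.790283203125) 62.086263438247016
lidbox [  193    82   302   241 34493] ((541.6453857421875, 15.215415954589844), (196.12200927734375, 218.849365234375), 82.92733001708984) 51.443479206365964
batten [ 336  259  106   15 1331] ((581.0419921875, -29.36316680908203), (12.126847267150879, 83.4964599609375), 82.63238525390625) 66.36095082046612
```

View pics/w1.png

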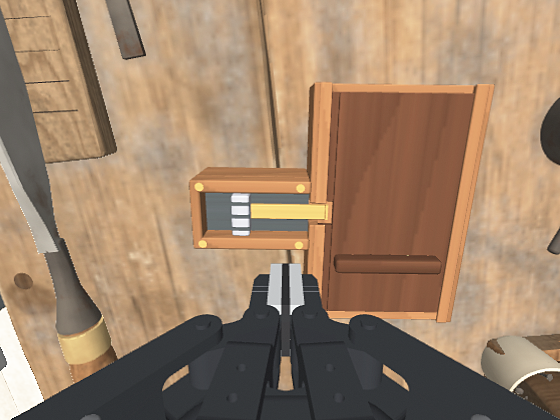

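```bash
sed -i 's/^BX=.*/BX=np.array([586.6,9.3]);BA=-7.0/' h.py; python3 - <<'E'
from h import *
plan(b2w(-85,0,53),BA)
E
```

```text
t 3.4833 eef [503.3  16.6 170.3] yaw -6.58 tilt [ 0. -0. -1.] F [-0.3  0.3 -0.3] boxfr [-83.6  -2.9 170.3]
turn deg (tool y): 0.42
offset in present tool axes [ -1.4 117.3   2.9]  in turned axes [ -1.4 117.3   2.9]
```

```bash
cat >> h.py <<'E'
def boxfit(name):
    s=ctrl.sense();T=T_wc('wrist',s);im,d=ctrl.capture('wrist');save(name,im);np.savez(name+'.npz',d=d,im=im,T=T)
    P=cloud('wrist',d,T);Z=P[...,2]
    for n,lo,hi in [('lock',58,65.5),('lidbox',47,57),('batten',64.5,69)]:
        m=((d>0)&(Z>lo)&(Z<hi)).astype(np.uint8);k,l,st,_=cv2.connectedComponentsWithStats(m)
        if k<2: continue
        i=1+np.argmax(st[1:,4])
        print(n,st[i],cv2.minAreaRect(P[l==i][:,:2].astype(np.float32)),np.median(Z[l==i]))
    return T
E
python3 - <<'E'
from h import *
T=boxfit('w2')
for q in ['lock_slot','switch_ridge']:
    print(q,[(round(x['score'],2),w(T,x['centre']).round(1),w2b(w(T,x['centre'])).round(1)) for x in ctrl.pinpoint('wrist',q)[:2]])
E
```

```text
lock [ 190  173  123   71 4365] ((477.2454528808594, 23.536022186279297), (56.37223815917969, 92.04869842529297), 82.78761291503906) 62.075742692044656
lidbox [  193    75   303   241 35184] ((541.451171875, 15.21844482421875), (195.75262451171875, 219.28485107421875), 83.21540069580078) 51.437569777937625
batten [ 337  253  107   15 1343] ((580.9893188476562, -29.195825576782227), (11.861923217773438, 83.92313385009766), 82.80548095703125) 66.30092704674902
lock_slot [(0.57, array([498.2,  21.7,  60.9]), array([-89.2,   1.5,  60.9]))]
switch_ridge [(0.73, array([469.7,  26.2,  62.7]), array([-118.1,    2.5,   62.7]))]
```

drive_tool:
  gripper: [1, 1, 1, 1, 1, 1, 1, 1, 1, 1]
  offset:
    - [-0.002, 0.025, 0.003]
    - [0, 0.025, 0]
    - [0, 0.025, 0]
    - [0, 0.012, 0]
    - [0, 0.009, 0]
    - [0, 0.007, 0]
    - [0, 0.006, 0]
    - [0, 0.005, 0]
    - [0, 0.003, 0]
    - [0, 0, 0]
  turn: [0.4, 0, 0, 0, 0, 0, 0, 0, 0, 0]

```text
time_s: 4.47
eef_pos: [501.9, 20.6, 52.9]
ee_rot: [0.706, -0.706, 0.043, -0.043]
force: [0.2, -0.6, -0.5]
grip_width: -0.002
```

```bash
python3 - <<'E'
from h import *
im,d=ctrl.capture('wrist');save('w3',im)
plan(b2w(-116,0,53),BA)
E
```

```text
t 4.5167 eef [502.   20.6  53.2] yaw -6.92 tilt [ 0.  0. -1.] F [-0.   0.5 -0.4] boxfr [-85.4   0.9  53.2]
turn deg (tool y): 0.08
offset in present tool axes [-30.6   0.2  -0.9]  in turned axes [-30.6   0.2  -0.9]
```

View pics/w3.png

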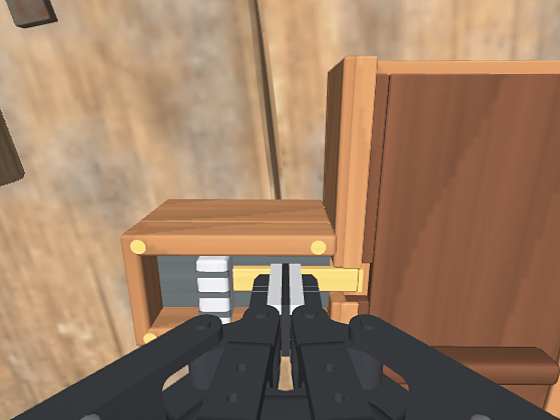

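drive_tool:
  gripper: [1, 1, 1, 1, 1, 1, 1]
  offset:
    - [-0.005, 0, 0]
    - [-0.005, 0, 0]
    - [-0.005, 0, 0]
    - [-0.005, 0, 0]
    - [-0.005, 0, 0]
    - [-0.004, 0, 0]
    - [0, 0, 0]
  turn: [0, 0, 0, 0, 0, 0, 0]

```text
time_s: 5.1
eef_pos: [472.4, 24.3, 53.3]
ee_rot: [0.706, -0.706, 0.043, -0.043]
force: [1.4, 0.4, 0.3]
grip_width: 0.001
```

drive_tool:
  gripper: [1, 1]
  offset:
    - [-0.002, 0, 0]
    - [-0.001, 0, 0]
  turn: [0, 0]

```text
time_s: 5.27
eef_pos: [470.2, 24.5, 53.2]
ee_rot: [-0.706, 0.706, -0.042, 0.043]
force: [2.4, 0.2, 0.6]
grip_width: -0.003
```

```bash
python3 - <<'E'
from h import *
im,d=ctrl.capture('wrist');save('w4',im)
plan(b2w(-116,0,53),BA)
E
```

```text
t 5.3167 eef [470.1  24.5  53.2] yaw -6.91 tilt [ 0.  0. -1.] F [2.6 0.1 1.4] boxfr [-117.5    0.9   53.2]
turn deg (tool y): 0.09
offset in present tool axes [ 1.5  0.2 -0.9]  in turned axes [ 1.5  0.2 -0.9]
```

View pics/w4.png

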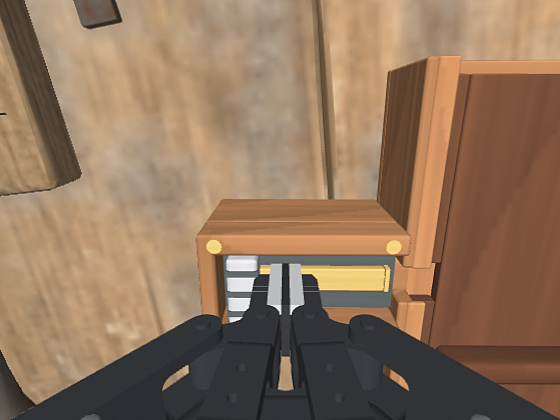

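drive_tool:
  gripper: [1, 1, 1, 1, 1]
  offset:
    - [-0.002, 0, 0]
    - [-0.001, 0, 0]
    - [-0.001, 0, 0]
    - [-0.001, 0, 0]
    - [0, 0, 0]
  turn: [0, 0, 0, 0, 0]

```text
time_s: 5.73
eef_pos: [468.9, 24.3, 54.3]
ee_rot: [-0.705, 0.706, -0.039, 0.047]
force: [16.4, -0.4, -3.3]
grip_width: -0.0
```

drive_tool:
  gripper: [1, 1, 1, 1, 1, 1, 1]
  offset:
    - [0.005, 0, 0]
    - [0.005, 0, 0]
    - [0, -0.02, 0]
    - [0, -0.03, 0]
    - [0, -0.03, 0]
    - [0, 0, 0]
    - [0, 0, 0]
  turn: [0, 0, 0, 0, 0, 0, 0]

```text
time_s: 6.32
eef_pos: [475.2, 23.9, 133.8]
ee_rot: [-0.706, 0.706, -0.042, 0.043]
force: [0.4, 0.4, 0.7]
grip_width: -0.004
```

```bash
python3 - <<'E'
from h import *
T=boxfit('w5')
for q in ['lock_slot','switch_ridge','lid_batten']:
    print(q,[(round(x['score'],2),w(T,x['centre']).round(1),w2b(w(T,x['centre'])).round(1)) for x in ctrl.pinpoint('wrist',q)[:2]])
plan(b2w(0,-64,90),BA)
E
```

```text
lock [ 219  189  141   80 5455] ((477.0588073730469, 23.670978546142578), (56.56281661987305, 92.16460418701172), 83.00969696044922) 62.03537851519039
lidbox [  221    76   339   272 44630] ((541.2117919921875, 14.842460632324219), (196.1484375, 220.3184051513672), 82.87706756591797) 51.37386831202373
batten [ 386  279  123   16 1770] ((580.8856201171875, -29.30191421508789), (12.008591651916504, 84.0707778930664), 83.26856994628906) 66.23622034999836
lock_slot [(0.75, array([497.8,  21.2,  62. ]), array([-89.6,   1. ,  62. ]))]
switch_ridge [(0.7, array([451.1,  30.2,  63.9]), array([-137. ,    4.2,   63.9]))]
lid_batten [(0.62, array([578.3, -29.8,  66.1]), array([ -3.5, -39.8,  66.1])), (0.16, array([449.5,  26.7,  60. ]), array([-138.2,    0.6,   60. ]))]
t 6.5167 eef [474.3  24.  131.9] yaw -6.91 tilt [-0.003  0.001 -1.   ] F [-1.   0.6 -0.5] boxfr [-113.3    0.9  131.9]
turn deg (tool y): 0.09
offset in present tool axes [113.3  41.5 -65.1]  in turned axes [113.3  41.9 -64.9]
```

View pics/w5.png

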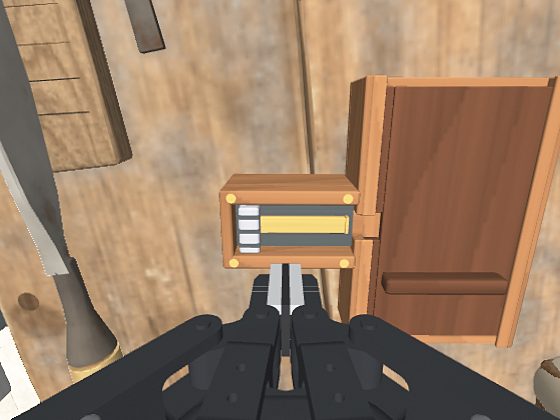

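```bash
python3 - <<'E'
from h import *
for n in ['w2','w5']:
    z=np.load(n+'.npz');im=z['im'].astype(int);P=cloud('wrist',z['d'],z['T'])
    B=np.array([w2b(p) for p in P.reshape(-1,3)]).reshape(P.shape)
    m=(im.min(-1)>170)&(abs(B[...,1])<20)&(B[...,0]<-66)&(B[...,0]>-156)&(abs(B[...,2]-62)<3)
    x=B[m][:,0];print(n,m.sum(),np.percentile(x,[2,50,98]).round(1))
E
```

```text
w2 494 [-124.7 -118.2 -112. ]
w5 643 [-143.7 -137.4 -131.2]
```

drive_tool:
  gripper: [1, 1, 1, 1, 1, 1, 1, 1, 1, 1, 1, 1, 1]
  offset:
    - [0.001, 0.03, 0]
    - [0, 0.025, 0]
    - [0, 0.013, 0]
    - [0, 0.007, 0]
    - [0, 0.003, 0]
    - [-0.003, 0, 0]
    - [-0.003, 0, 0]
    - [-0.002, 0, 0]
    - [-0.002, 0, 0]
    - [-0.002, 0, 0]
    - [-0.001, 0, 0]
    - [-0.001, 0, 0]
    - [0, 0, 0]
  turn: [0, 0, 0, 0, 0, 0, 0, 0, 0, 0, 0, 0, 0]

```text
time_s: 7.6
eef_pos: [464.2, 25.1, 55.8]
ee_rot: [-0.706, 0.706, -0.041, 0.045]
force: [9.7, 1.2, -5.6]
grip_width: -0.0
```

```bash
python3 - <<'E'
from h import *
plan(b2w(-116,0,53),BA)
E
```

```text
t 7.6 eef [464.2  25.1  55.8] yaw -6.94 tilt [ 0.006 -0.001 -1.   ] F [ 9.7  1.2 -5.6] boxfr [-123.4    0.8   55.8]
turn deg (tool y): 0.06
offset in present tool axes [ 7.4  2.8 -0.8]  in turned axes [ 7.4  2.8 -0.8]
```

```bash
python3 - <<'E'
from h import *
s=ctrl.sense();T=T_wc('wrist',s);im,d=ctrl.capture('wrist');save('w6',im)
z={'im':im,'d':d,'T':T};im=im.astype(int);P=cloud('wrist',d,T)
B=np.array([w2b(p) for p in P.reshape(-1,3)]).reshape(P.shape)
m=(im.min(-1)>170)&(abs(B[...,1])<20)&(B[...,0]<-66)&(B[...,0]>-156)&(abs(B[...,2]-62)<4)
x=B[m][:,0];print(m.sum(),np.percentile(x,[2,50,98]).round(1))
plan(b2w(-116,0,53),BA)
E
```

```text
783 [-143.9 -139.1 -118.9]
t 7.65 eef [464.2  25.1  55.7] yaw -6.94 tilt [ 0.006 -0.001 -1.   ] F [ 9.4 -0.7 -4.7] boxfr [-123.4    0.8   55.7]
turn deg (tool y): 0.06
offset in present tool axes [ 7.4  2.8 -0.8]  in turned axes [ 7.4  2.7 -0.8]
```

View pics/w6.png

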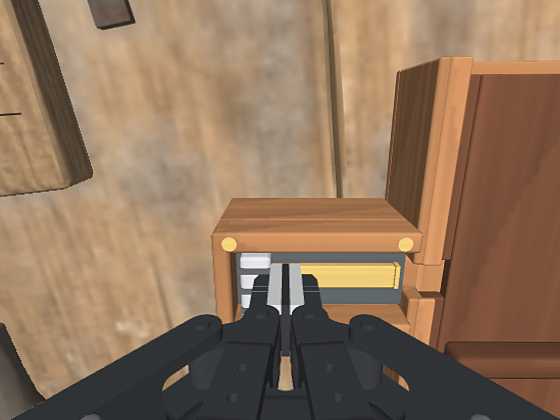

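drive_tool:
  gripper: [1, 1, 1, 1, 1, 1, 1]
  offset:
    - [0.005, 0, 0]
    - [0.006, 0, 0]
    - [0, -0.02, 0]
    - [0, -0.03, 0]
    - [0, -0.01, 0]
    - [0, 0, 0]
    - [0, 0, 0]
  turn: [0, 0, 0, 0, 0, 0, 0]

```text
time_s: 8.23
eef_pos: [473.0, 24.1, 114.8]
ee_rot: [0.706, -0.706, 0.043, -0.043]
force: [-0.8, 0.4, -0.4]
grip_width: 0.002
```

```bash
python3 - <<'E'
from h import *
z={};T=boxfit('w7');z=np.load('w7.npz');im=z['im'].astype(int);P=cloud('wrist',z['d'],z['T'])
B=np.array([w2b(p) for p in P.reshape(-1,3)]).reshape(P.shape)
m=(im.min(-1)>170)&(abs(B[...,1])<20)&(B[...,0]<-66)&(B[...,0]>-156)&(abs(B[...,2]-62)<4)
x=B[m][:,0];print(m.sum(),np.percentile(x,[2,50,98]).round(1))
plan(b2w(0,-66,110),BA)
E
```

```text
lock [ 217  196  154   86 5092] ((477.0760192871094, 23.772083282470703), (56.082210540771484, 91.99571990966797), 82.90959167480469) 62.07535445312597
lidbox [  220    72   340   294 47624] ((541.0966796875, 15.365005493164062), (195.79544067382812, 219.61111450195312), 82.42384338378906) 51.32038039880024
batten [ 397  293  134   17 1997] ((580.6948852539062, -28.9681339263916), (11.950610160827637, 84.1463851928711), 83.26852416992188) 66.23730397709824
742 [-137.3 -131.  -124.7]
t 8.2833 eef [472.6  24.2 114.1] yaw -6.91 tilt [-0.001  0.    -1.   ] F [-0.4 -0.  -1.3] boxfr [-115.     0.9  114.1]
turn deg (tool y): 0.09
offset in present tool axes [114.9   3.9 -67.1]  in turned axes [115.    4.1 -66.9]
```

drive_tool:
  gripper: [1, 1, 1, 1, 1, 1, 1, 1]
  offset:
    - [0.018, 0, 0]
    - [0, 0.02, 0]
    - [0, 0.02, 0]
    - [0, 0.012, 0]
    - [0, 0.006, 0]
    - [0, 0.003, 0]
    - [0, 0, 0]
    - [0, 0, 0]
  turn: [0, 0, 0, 0, 0, 0, 0, 0]

```text
time_s: 8.95
eef_pos: [491.1, 21.9, 54.3]
ee_rot: [-0.706, 0.706, -0.043, 0.043]
force: [0.0, 0.2, 0.2]
grip_width: 0.001
```

```bash
python3 - <<'E'
from h import *
im,d=ctrl.capture('side');save('s2',im[170:270,190:330].repeat(4,0).repeat(4,1))
im,d=ctrl.capture('scene');save('c2',im[170:270,240:380].repeat(4,0).repeat(4,1))
plan(b2w(-116,0,53),BA)
E
```

```text
t 9.05 eef [491.3  21.9  54.7] yaw -6.91 tilt [ 0.001 -0.    -1.   ] F [ 1.  -0.1  0. ] boxfr [-96.1   0.9  54.7]
turn deg (tool y): 0.09
offset in present tool axes [-19.9   1.6  -0.9]  in turned axes [-19.9   1.7  -0.9]
```

View pics/s2.png

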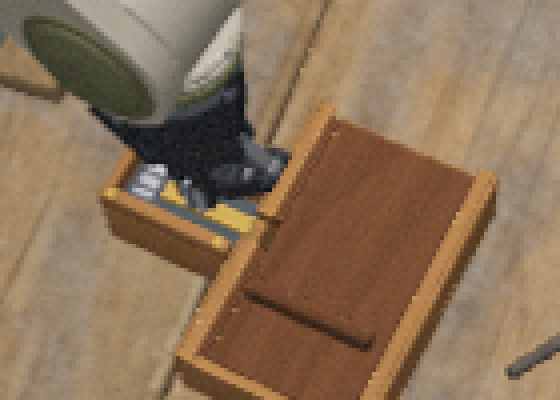

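View pics/c2.png

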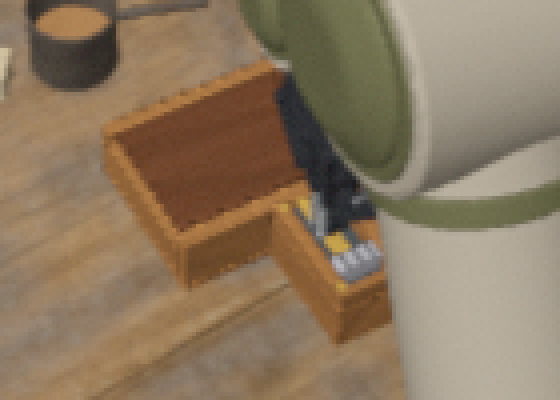

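drive_tool:
  gripper: [1, 1, 1, 1, 1, 1, 1]
  offset:
    - [-0.004, 0.002, 0]
    - [-0.004, 0, 0]
    - [-0.004, 0, 0]
    - [-0.003, 0, 0]
    - [-0.003, 0, 0]
    - [-0.002, 0, 0]
    - [0, 0, 0]
  turn: [0, 0, 0, 0, 0, 0, 0]

```text
time_s: 9.63
eef_pos: [471.0, 24.4, 52.3]
ee_rot: [-0.706, 0.706, -0.042, 0.043]
force: [0.8, 0.7, 0.1]
grip_width: 0.004
```

drive_tool:
  gripper: [1, 1, 1]
  offset:
    - [-0.002, 0, 0]
    - [-0.001, 0, 0]
    - [0, 0, 0]
  turn: [0, 0, 0]

```text
time_s: 9.88
eef_pos: [469.9, 24.4, 52.7]
ee_rot: [-0.706, 0.706, -0.041, 0.045]
force: [8.2, -0.6, -1.0]
grip_width: 0.0
```

drive_tool:
  gripper: [1, 1, 1]
  offset:
    - [-0.001, 0, 0]
    - [-0.001, 0, 0]
    - [0, 0, 0]
  turn: [0, 0, 0]

```text
time_s: 10.13
eef_pos: [469.4, 24.3, 53.2]
ee_rot: [-0.705, 0.706, -0.04, 0.046]
force: [14.4, -1.5, -2.6]
grip_width: -0.002
```

drive_tool:
  gripper: [1, 1, 1, 1, 1, 1, 1, 1]
  offset:
    - [0.003, 0, 0]
    - [0.003, 0, 0]
    - [0.002, 0, 0]
    - [0, -0.015, 0]
    - [0, -0.025, 0]
    - [0, -0.02, 0]
    - [0, 0, 0]
    - [0, 0, 0]
  turn: [0, 0, 0, 0, 0, 0, 0, 0]

```text
time_s: 10.8
eef_pos: [474.0, 24.0, 112.4]
ee_rot: [-0.706, 0.706, -0.042, 0.043]
force: [0.6, -0.7, -0.6]
grip_width: -0.001
```

```bash
cat >> h.py <<'E'
def ridge(n):
    z=np.load(n+'.npz');im=z['im'].astype(int);P=cloud('wrist',z['d'],z['T'])
    B=np.array([w2b(p) for p in P.reshape(-1,3)]).reshape(P.shape)
    m=(im.min(-1)>170)&(abs(B[...,1])<20)&(B[...,0]<-66)&(B[...,0]>-156)&(abs(B[...,2]-62)<4)
    x=B[m][:,0];print('ridge',m.sum(),np.percentile(x,[2,50,98]).round(1))
E
python3 - <<'E'
from h import *
boxfit('w8');ridge('w8')
plan(b2w(0,-66,110),BA)
E
```

```text
lock [ 215  197  155   87 5199] ((477.17449951171875, 23.767017364501953), (56.09993362426758, 92.08804321289062), 83.03092193603516) 62.06108308670494
lidbox [  217    71   343   297 49902] ((541.819091796875, 16.346923828125), (194.17198181152344, 221.20408630371094), 81.56523895263672) 51.27809595382125
batten [ 397  295  135   17 2036] ((581.0238647460938, -29.07537269592285), (11.84281063079834, 85.14340209960938), 83.30321502685547) 66.26573506557104
ridge 800 [-143.8 -137.3 -131.1]
t 10.85 eef [473.6  24.1 111.6] yaw -6.91 tilt [-0.001  0.    -1.   ] F [-0.4  0.3 -0.3] boxfr [-114.     0.9  111.6]
turn deg (tool y): 0.09
offset in present tool axes [113.9   1.4 -67.1]  in turned axes [114.    1.6 -66.9]
```

View pics/w8.png

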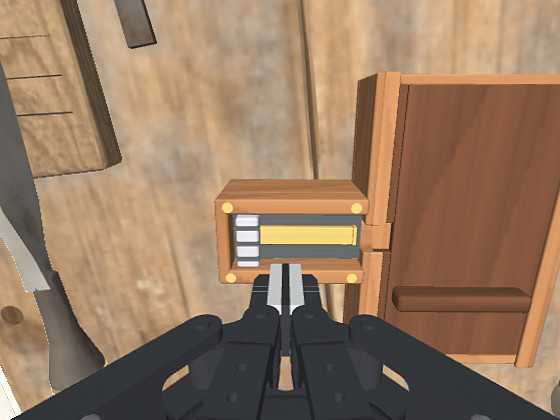

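drive_tool:
  gripper: [1, 1, 1, 1, 1, 1, 1, 1, 1, 1, 1, 1, 1]
  offset:
    - [0.01, 0, -0.01]
    - [0.03, 0, -0.018]
    - [0.03, 0, -0.018]
    - [0.03, 0, -0.018]
    - [0.014, 0, -0.005]
    - [0, 0, 0]
    - [0, 0.02, 0]
    - [0, 0.015, 0]
    - [0, 0.009, 0]
    - [0, 0.006, 0]
    - [0, 0.004, 0]
    - [0, 0, 0]
    - [0, 0, 0]
  turn: [0, 0, 0, 0, 0, 0, 0, 0, 0, 0, 0, 0, 0]

```text
time_s: 11.93
eef_pos: [579.1, -58.3, 58.5]
ee_rot: [-0.706, 0.706, -0.042, 0.043]
force: [-0.7, -0.4, 1.0]
grip_width: -0.001
```

```bash
python3 - <<'E'
from h import *
plan(b2w(0,111,57.5),BA)
im,d=ctrl.capture('wrist');save('w9',im)
E
```

```text
t 11.9333 eef [579.1 -58.3  58.5] yaw -6.91 tilt [ 0. -0. -1.] F [-0.7 -0.4  1. ] boxfr [  0.8 -68.   58.5]
turn deg (tool y): 0.09
offset in present tool axes [ -0.5   1.  179. ]  in turned axes [ -0.8   1.  179. ]
```

View pics/w9.png

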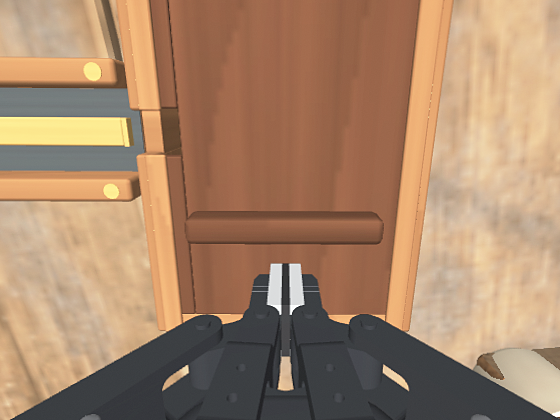

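drive_tool:
  gripper: [1, 1, 1, 1, 1, 1, 1, 1]
  offset:
    - [0, 0, 0.005]
    - [0, 0, 0.005]
    - [0, 0, 0.006]
    - [0, 0, 0.008]
    - [0, 0, 0.008]
    - [0, 0, 0.008]
    - [0, 0, 0.008]
    - [0, 0, 0]
  turn: [0, 0, 0, 0, 0, 0, 0, 0]

```text
time_s: 12.65
eef_pos: [584.8, -8.7, 58.1]
ee_rot: [0.706, -0.706, 0.042, -0.042]
force: [0.1, 0.3, 0.0]
grip_width: -0.005
```

```bash
python3 - <<'E'
from h import *
plan(b2w(0,111,57.5),BA)
im,d=ctrl.capture('wrist');save('w10',im)
E
```

```text
t 12.65 eef [584.8  -8.7  58.1] yaw -6.83 tilt [-0.     0.001 -1.   ] F [0.1 0.3 0. ] boxfr [  0.4 -18.1  58.1]
turn deg (tool y): 0.17
offset in present tool axes [  0.    0.6 129.1]  in turned axes [ -0.4   0.6 129.1]
```

View pics/w10.png

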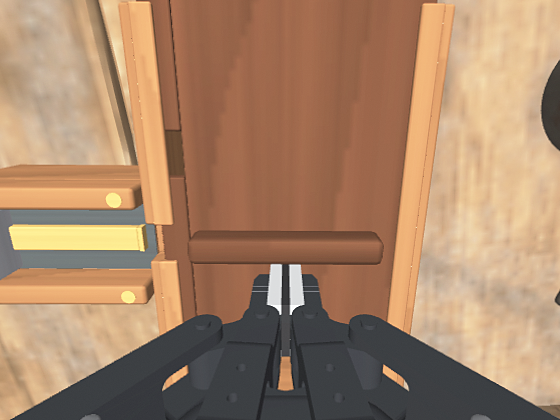

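drive_tool:
  gripper: [1, 1, 1, 1, 1, 1, 1, 1, 1, 1, 1, 1, 1, 1, 1]
  offset:
    - [0, 0, 0.009]
    - [0, 0, 0.009]
    - [0, 0, 0.009]
    - [0, 0, 0.009]
    - [0, 0, 0.009]
    - [0, 0, 0.009]
    - [0, 0, 0.009]
    - [0, 0, 0.009]
    - [0, 0, 0.009]
    - [0, 0, 0.009]
    - [0, 0, 0.009]
    - [0, 0, 0.009]
    - [0, 0, 0.008]
    - [0, 0, 0.006]
    - [0, 0, 0]
  turn: [0, 0, 0, 0, 0, 0, 0, 0, 0, 0, 0, 0, 0, 0, 0]

```text
time_s: 13.95
eef_pos: [599.5, 112.0, 58.2]
ee_rot: [0.706, -0.706, 0.042, -0.042]
force: [0.3, 0.2, 0.5]
grip_width: -0.0
```

drive_tool:
  gripper: [1, 1, 1, 1]
  offset:
    - [0, 0, 0.003]
    - [0, 0, 0.002]
    - [0, 0, 0.001]
    - [0, 0, 0]
  turn: [0, 0, 0, 0]

```text
time_s: 14.28
eef_pos: [600.1, 116.5, 58.2]
ee_rot: [0.706, -0.706, 0.043, -0.043]
force: [-0.1, -0.9, 0.6]
grip_width: -0.001
```

```bash
python3 - <<'E'
from h import *
plan(b2w(0,111,57.5),BA)
im,d=ctrl.capture('wrist');save('w11',im)
E
```

```text
t 14.2833 eef [600.1 116.5  58.2] yaw -6.92 tilt [ 0.  0. -1.] F [-0.1 -0.9  0.6] boxfr [  0.4 108.1  58.2]
turn deg (tool y): 0.08
offset in present tool axes [-0.4  0.7  2.9]  in turned axes [-0.4  0.7  2.9]
```

View pics/w11.png

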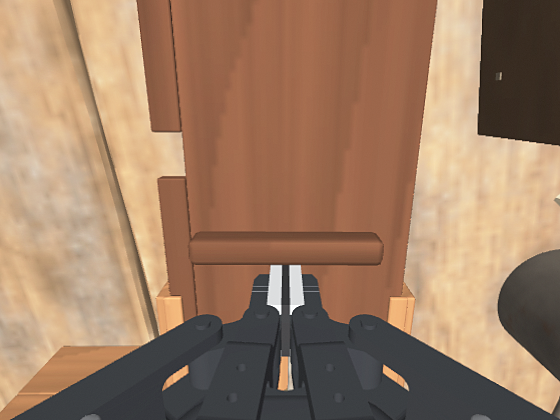

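Force still low, so I'm not at the end stop yet; push on gently.

drive_tool:
  gripper: [1, 1, 1, 1, 1, 1, 1]
  offset:
    - [0, 0, 0.003]
    - [0, 0, 0.003]
    - [0, 0, 0.002]
    - [0, 0, 0.002]
    - [0, 0, 0.001]
    - [0, 0, 0]
    - [0, 0, 0]
  turn: [0, 0, 0, 0, 0, 0, 0]

```text
time_s: 14.92
eef_pos: [600.6, 119.3, 58.3]
ee_rot: [-0.701, 0.711, -0.044, 0.041]
force: [-11.9, -43.9, 8.8]
grip_width: 0.002
```

drive_tool:
  gripper: [1, 1, 1, 1, 1, 1, 1, 1, 1, 1, 1, 1, 1]
  offset:
    - [0, 0, -0.008]
    - [0, 0, -0.008]
    - [0, -0.025, 0]
    - [0, -0.025, -0.01]
    - [0, -0.025, -0.03]
    - [0, -0.025, -0.03]
    - [0, -0.025, -0.03]
    - [0, 0, -0.03]
    - [0, 0, -0.03]
    - [0, 0, -0.02]
    - [0, 0, -0.01]
    - [0, 0, 0]
    - [0, 0, 0]
  turn: [0, 0, 0, 0, 0, 0, 0, 0, 0, 0, 0, 0, 0]

```text
time_s: 16.0
eef_pos: [576.8, -76.4, 183.0]
ee_rot: [0.706, -0.706, 0.043, -0.043]
force: [-0.2, 0.5, 0.1]
grip_width: -0.0
```

```bash
python3 - <<'E'
from h import *
s=ctrl.sense()
T=boxfit('w12')
for q in ['awl_grip','awl_tip','awl','lid_batten']:
    print(q,[(round(x['score'],2),w(T,x['centre']).round(1),w2b(w(T,x['centre'])).round(1)) for x in ctrl.pinpoint('wrist',q)[:2]])
r=ctrl.regions_of('wrist','awl')
z=np.load('w12.npz');P=cloud('wrist',z['d'],T)
for k in r[:1]:
    m=k['mask'];print(k['score'],m.sum());np.save('m12.npy',m)
    B=np.array([w2b(p) for p in P[m&(z['d']>0)]]);print(np.percentile(B,[1,50,99],axis=0).round(1))
    for y in range(-95,95,10):
        b=B[abs(B[:,1]-y)<5]
        if len(b)>5: print(y,len(b),np.percentile(b[:,0],[2,50,98]).round(1),np.percentile(b[:,2],[50,98]).round(1))
plan(b2w(0,0,100),BA)
E
```

```text
lock [  65   54  137   82 4427] ((477.09161376953125, 23.386110305786133), (56.13666915893555, 92.63697052001953), 83.16779327392578) 62.19655803572863
lidbox [ 200    0  177  221 6703] ((583.8953857421875, -7.4489288330078125), (161.37060546875, 129.58729553222656), 83.25304412841797) 54.408170768372145
batten [   0  270   56  128 1038] ((331.0740051269531, -164.44204711914062), (7.44575309753418, 131.22457885742188), 1.3644925355911255) 66.75608883889421
awl_grip [(0.76, array([578.6, -29.7,  21.8]), array([ -3.2, -39.7,  21.8]))]
awl_tip [(0.94, array([597.1,  76.7,  13.4]), array([ 2.2, 68.2, 13.4]))]
awl [(0.68, array([584.2,   0.9,   6.8]), array([-1.4, -8.6,  6.8]))]
lid_batten [(0.16, array([ 722.2, -179.7,    2.1]), array([ 157.7, -171.1,    2.1]))]
0.8 3246
[[-11.6 -74.1   5.9]
 [  3.8 -34.1  31.3]
 [ 18.9  54.1  41. ]]
-85 10 [-2.1  2.1  6.2] [6.3 7.6]
-75 75 [-8.1  2.3 14.1] [32.1 37.1]
-65 379 [-10.8   3.9  18.9] [38.3 41.3]
-55 441 [-11.7   3.9  19.7] [38.3 41.2]
-45 462 [-11.6   3.9  18.8] [36.6 39.9]
-35 415 [-10.3   3.8  17.8] [33.8 37.3]
-25 370 [-8.2  3.8 16. ] [30.6 34.3]
-15 322 [-7.3  3.8 15.2] [28.  30.8]
-5 308 [-6.4  3.8 14.1] [25.8 28.8]
5 117 [-1.9  3.8  9. ] [16.7 24.7]
15 72 [0.5 3.8 7.1] [16.  17.7]
25 56 [2.1 3.8 5.5] [14.6 16.4]
35 76 [2.1 4.1 6.4] [12.9 14.7]
45 72 [2.  3.7 6.3] [11.4 13.2]
55 49 [2.  3.7 5.4] [ 9.9 11.8]
65 9 [3.  3.7 4.5] [ 8.2 10.4]
t 16.3 eef [576.8 -76.2 183.1] yaw -6.84 tilt [-0.  0. -1.] F [0.  0.1 0.3] boxfr [  0.6 -86.  183.1]
turn deg (tool y): 0.16
offset in present tool axes [-0.4 83.1 86. ]  in turned axes [-0.6 83.1 86. ]
```

View pics/w12.png

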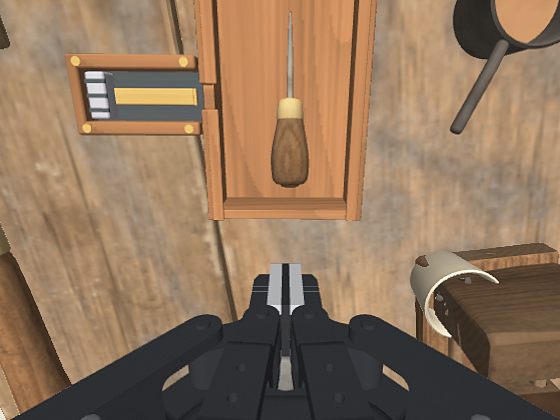

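drive_tool:
  gripper: [0.3, 0.3, 0.3, 0.3, 0.3, 0.3, 0.3, 0.3]
  offset:
    - [0.003, 0, 0.02]
    - [0, 0, 0.02]
    - [0, 0.03, 0]
    - [0, 0.03, 0]
    - [0, 0.03, 0]
    - [0, 0.02, 0]
    - [0, 0, 0]
    - [0, 0, 0]
  turn: [0.1, 0, 0, 0, 0, 0, 0, 0]

```text
time_s: 16.97
eef_pos: [584.4, -37.4, 73.1]
ee_rot: [0.706, -0.706, 0.044, -0.043]
force: [-0.6, 0.0, 0.7]
grip_width: 0.702
```

```bash
python3 - <<'E'
from h import *
plan(b2w(3.6,-46,7),BA)
print(ctrl.sense()['grip_width'])
im,d=ctrl.capture('wrist');save('w13',im)
E
```

```text
t 16.9667 eef [584.4 -37.4  73.1] yaw -6.99 tilt [-0.001  0.    -1.   ] F [-0.6  0.   0.7] boxfr [  3.5 -46.6  73.1]
turn deg (tool y): 0.01
offset in present tool axes [ 0.2 66.1  0.6]  in turned axes [ 0.1 66.1  0.6]
0.7024437571303702
```

View pics/w13.png

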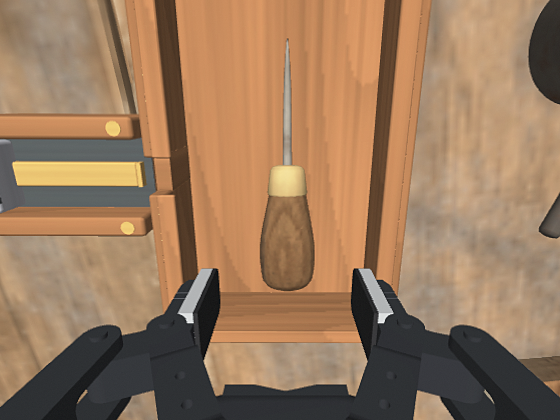

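drive_tool:
  gripper: [0.3, 0.3, 0.3, 0.3, 0.3, 0.3, 0.3]
  offset:
    - [0, 0.02, 0]
    - [0, 0.018, 0]
    - [0, 0.012, 0]
    - [0, 0.008, 0]
    - [0, 0.005, 0]
    - [0, 0.002, 0]
    - [0, 0, 0]
  turn: [0, 0, 0, 0, 0, 0, 0]

```text
time_s: 17.6
eef_pos: [585.2, -37.9, 9.8]
ee_rot: [-0.706, 0.706, -0.042, 0.044]
force: [-4.1, -0.1, 6.3]
grip_width: 0.696
```

drive_tool:
  gripper: [0.6, 1, 1, 1, 1, 1]
  offset:
    - [0, 0, 0]
    - [0, 0, 0]
    - [0, 0, 0]
    - [0, 0, 0]
    - [0, 0, 0]
    - [0, 0, 0]
  turn: [0, 0, 0, 0, 0, 0]
  force: 40

```text
time_s: 18.1
eef_pos: [584.9, -37.9, 9.0]
ee_rot: [-0.706, 0.706, -0.043, 0.044]
force: [-1.6, 0.1, 5.9]
grip_width: 0.358
```

```bash
python3 - <<'E'
from h import *
plan(b2w(3.6,-46,120),BA)
print(ctrl.sense()['grip_width'])
im,d=ctrl.capture('wrist');save('w14',im)
E
```

```text
t 18.1 eef [584.9 -37.9   9. ] yaw -7.01 tilt [ 0.001 -0.    -1.   ] F [-1.6  0.1  5.9] boxfr [  4.1 -47.    9. ]
turn deg (tool y): -0.01
offset in present tool axes [  -0.4 -111.     1. ]  in turned axes [  -0.5 -111.     1. ]
0.3577604962297859
```

View pics/w14.png

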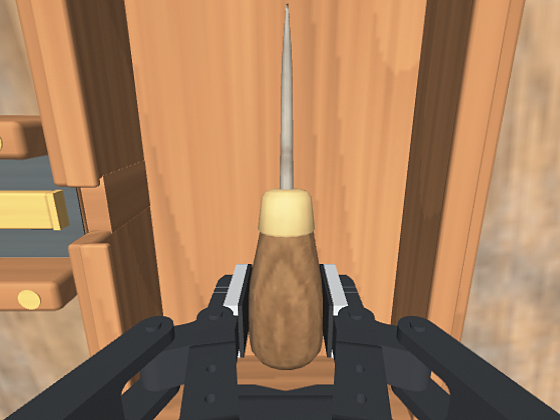

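drive_tool:
  gripper: [1, 1, 1, 1, 1, 1, 1, 1, 1, 1]
  offset:
    - [0, 0, 0]
    - [0, -0.005, 0]
    - [0, -0.01, 0]
    - [0, -0.02, 0]
    - [0, -0.025, 0]
    - [0, -0.03, 0]
    - [0, -0.03, 0]
    - [0, -0.02, 0]
    - [0, -0.01, 0]
    - [0, 0, 0]
  turn: [0, 0, 0, 0, 0, 0, 0, 0, 0, 0]

```text
time_s: 18.98
eef_pos: [585.3, -37.9, 160.6]
ee_rot: [-0.705, 0.706, -0.042, 0.045]
force: [0.2, 0.1, -0.2]
grip_width: 0.358
```

```bash
python3 - <<'E'
from h import *
plan(b2w(3.6,-46,150),BA)
print(ctrl.sense()['grip_width'])
im,d=ctrl.capture('wrist');T=T_wc('wrist');save('w15',im)
M=rot(ctrl.sense());p=ctrl.sense()['eef_pos']
for q in ['awl_grip','awl_tip','awl']:
    print(q,[(round(x['score'],2),(M.T@(w(T,x['centre'])-p)).round(1)) for x in ctrl.pinpoint('wrist',q)[:2]])
P=cloud('wrist',d,T);m=ctrl.regions_of('wrist','awl')[0]['mask']&(d>0)
B=(P[m]-p)@M
for y in range(-40,130,10):
    b=B[abs(B[:,2]-y)<5]
    if len(b)>5: print(y,len(b),np.percentile(b[:,0],[2,50,98]).round(1),np.percentile(b[:,1],[2,50]).round(1))
for c in ['scene','side']:
    im,d=ctrl.capture(c);save(c+'15',im)
    T=T_wc(c)
    print(c,[(round(x['score'],2),w(T,x['centre']).round(1)) for x in ctrl.pinpoint(c,'stone_top')[:2]],[(round(x['score'],2),w2b(w(T,x['centre'])).round(1)) for x in ctrl.pinpoint(c,'lid_batten')[:2]])
    P=cloud(c,d,T);X,Y,Z=P[...,0],P[...,1],P[...,2]
    mm=((d>0)&(abs(Z-26)<5)&(abs(X-527)<110)&(abs(Y+275)<90)).astype(np.uint8)
    n,l,st,_=cv2.connectedComponentsWithStats(mm);i=1+np.argmax(st[1:,4])
    print(cv2.minAreaRect(P[l==i][:,:2].astype(np.float32)))
E
```

```text
t 18.9833 eef [585.3 -37.9 160.6] yaw -7.01 tilt [ 0.004 -0.001 -1.   ] F [ 0.2  0.1 -0.2] boxfr [  4.4 -47.  160.6]
turn deg (tool y): -0.01
offset in present tool axes [-0.9 10.6  1. ]  in turned axes [-0.8 10.6  1. ]
0.3583021528187102
awl_grip [(0.55, array([ -6.5, -12.2,   4.1]))]
awl_tip [(0.93, array([-1.000e-01, -3.200e+00,  1.171e+02]))]
awl [(0.76, array([-5. ,  4.1, 36.4]))]
-20 788 [-14.6  -0.4  13.9] [-31.7 -29.3]
-10 1607 [-15.2  -0.8  14. ] [-31.8 -29.5]
0 1881 [-15.2  -0.4  14. ] [-30.7 -27.9]
10 1942 [-14.7  -0.8  13.6] [-28.5 -25.1]
20 1731 [-12.8  -0.4  11.8] [-25.5 -21.8]
30 1452 [-11.   -0.4  10.6] [-22.1 -19.1]
40 1390 [-10.5  -0.4   9.7] [-19.8 -16.9]
50 679 [-8.4 -0.4  7.7] [-17.2 -11.9]
60 300 [-2.4 -0.   2. ] [-8.8 -7. ]
70 321 [-2.4 -0.4  2. ] [-7.2 -5.4]
80 316 [-2.4 -0.   1.9] [-5.6 -3.9]
90 299 [-2.  -0.1  1.9] [-4.1 -2.4]
100 235 [-1.6 -0.1  1.5] [-2.7 -0.7]
110 127 [-1.2 -0.1  0.9] [-0.5  1.5]
scene [(0.77, array([ 526.5, -275.3,   26.9]))] [(0.58, array([ -3.4, 121.8,  67.1]))]
((478.7184753417969, -263.2175598144531), (52.591487884521484, 58.422447204589844), 80.8899917602539)
side [(0.7, array([ 529.5, -274.9,   32.5]))] [(0.83, array([  4.3, 128.5,  65.7]))]
((527.5157470703125, -274.1820373535156), (50.755672454833984, 152.44049072265625), 78.55699157714844)
```

View pics/w15.png

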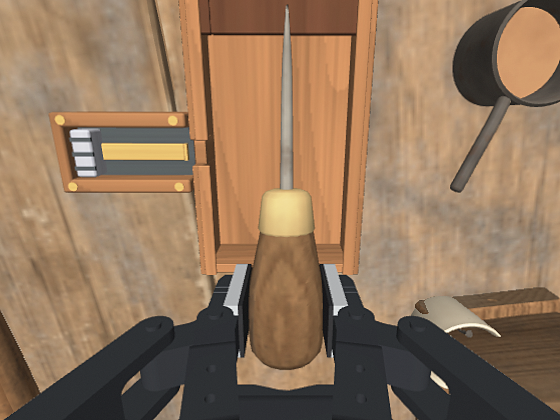

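View pics/side15.png

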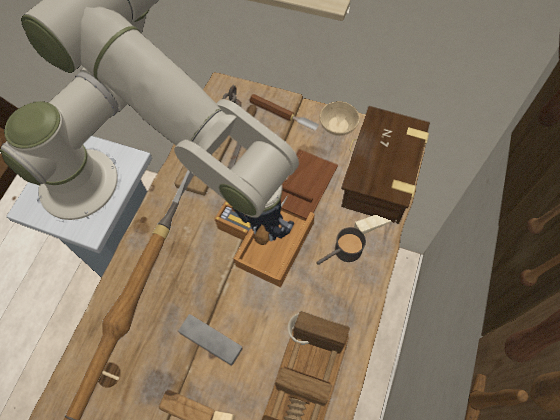

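drive_tool:
  gripper: [1, 1, 1, 1, 1, 1, 1, 1, 1, 1, 1, 1, 1]
  offset:
    - [-0.003, 0, -0.01]
    - [-0.005, 0, -0.016]
    - [-0.007, 0, -0.024]
    - [-0.007, 0, -0.024]
    - [-0.007, 0, -0.024]
    - [-0.007, 0, -0.024]
    - [-0.007, 0, -0.024]
    - [-0.007, 0, -0.024]
    - [-0.007, 0, -0.024]
    - [-0.007, 0, -0.024]
    - [-0.004, 0, -0.012]
    - [-0.002, 0, -0.008]
    - [0, 0, 0]
  turn: [0, 0, 0, 0, 0, 0, 0, 0, 0, 0, 0, 0, 0]

```text
time_s: 20.62
eef_pos: [485.4, -266.5, 158.1]
ee_rot: [-0.706, 0.706, -0.044, 0.044]
force: [0.3, 0.4, -1.3]
grip_width: 0.361
```

drive_tool:
  gripper: [1, 1, 1, 1, 1, 1, 1, 1, 1, 1, 1, 1, 1, 1, 1, 1, 1]
  offset:
    - [0, 0, 0]
    - [0, 0, 0]
    - [0, 0, 0]
    - [0, 0, 0]
    - [0, 0, 0]
    - [0, 0, 0]
    - [0, 0, 0]
    - [0, 0, 0]
    - [0, 0, 0]
    - [0, 0, 0]
    - [0, 0, 0]
    - [0, 0, 0]
    - [0, 0, 0]
    - [0, 0, 0]
    - [0, 0, 0]
    - [0, 0, 0]
    - [0, 0, 0]
  turn: [3, 6, 6.5, 6.5, 6.5, 6.5, 6.5, 6.5, 6.5, 6.5, 6.5, 6.5, 6.5, 6.5, 5, 2.5, 0]

```text
time_s: 22.03
eef_pos: [486.4, -264.2, 158.1]
ee_rot: [0.447, -0.447, 0.548, -0.548]
force: [-0.0, 0.2, -0.2]
grip_width: 0.353
```

```bash
cat > st.py <<'E'
from h import *
def stone(name):
    im,d=ctrl.capture('wrist');T=T_wc('wrist');save(name,im)
    M=rot(ctrl.sense());p=ctrl.sense()['eef_pos']
    for q in ['awl_grip','awl_tip','awl','stone_top']:
        print(q,[(round(x['score'],2),(M.T@(w(T,x['centre'])-p)).round(1),w(T,x['centre']).round(1)) for x in ctrl.pinpoint('wrist',q)[:2]])
    P=cloud('wrist',d,T);X,Y,Z=P[...,0],P[...,1],P[...,2]
    mm=((d>0)&(abs(Z-26)<4)&(abs(X-527)<110)&(abs(Y+275)<90)).astype(np.uint8)
    n,l,st,_=cv2.connectedComponentsWithStats(mm);i=1+np.argmax(st[1:,4])
    print(cv2.minAreaRect(P[l==i][:,:2].astype(np.float32)),np.median(Z[l==i]))
E
python3 - <<'E'
from st import *
plan([486.3,-265.8,30],-101.5)
print(ctrl.sense()['grip_width'])
stone('w16')
T=T_wc('side');im,d=ctrl.capture('side');P=cloud('side',d,T);X,Y,Z=P[...,0],P[...,1],P[...,2]
E
```

```text
t 22.0333 eef [ 486.4 -264.2  158.1] yaw -101.52 tilt [ 0.  0. -1.] F [-0.   0.2 -0.2] boxfr [ -66.1 -283.7  158.1]
turn deg (tool y): -0.02
offset in present tool axes [  1.6 128.1   0.2]  in turned axes [  1.6 128.1   0.2]
0.35312190398313054
awl_grip []
awl_tip [(0.84, array([ -5.2,  -5.6, 112.8]), array([ 597.9, -281.5,  163.7]))]
awl [(0.98, array([-3.4,  5.7, 32. ]), array([ 518.4, -267.4,  152.4])), (0.19, array([ -6.9, -12.4,  -3.4]), array([ 484.4, -257. ,  170.4]))]
stone_top [(0.65, array([ -2.6, 130.3,  43.5]), array([ 529.5, -270.5,   27.7]))]
((524.138916015625, -286.4876708984375), (21.016311645507812, 148.0433349609375), 78.97478485107422) 25.478402272612243
```

View pics/w16.png

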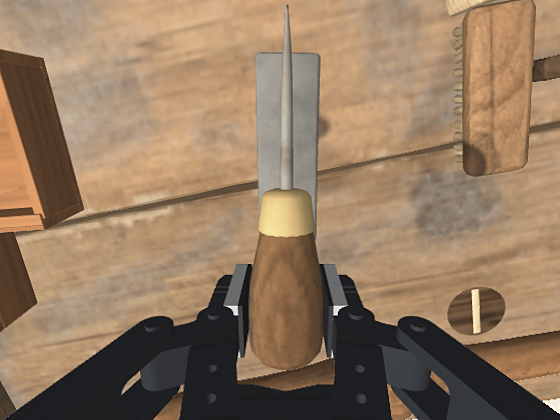

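drive_tool:
  gripper: [1, 1, 1, 1, 1, 1, 1, 1, 1, 1, 1, 1]
  offset:
    - [0.0005, 0.01, 0]
    - [0, 0.02, 0]
    - [0, 0.025, 0]
    - [0, 0.025, 0]
    - [0, 0.018, 0]
    - [0, 0.01, 0]
    - [0, 0.006, 0]
    - [0, 0.004, 0]
    - [0, 0.003, 0]
    - [0, 0.002, 0]
    - [0, 0.001, 0]
    - [0, 0, 0]
  turn: [0, 0, 0, 0, 0, 0, 0, 0, 0, 0, 0, 0]

```text
time_s: 23.33
eef_pos: [486.0, -266.0, 34.4]
ee_rot: [-0.447, 0.447, -0.547, 0.548]
force: [-0.4, 0.6, -1.1]
grip_width: 0.356
```

drive_tool:
  gripper: [1, 1, 1]
  offset:
    - [0, 0.001, 0]
    - [0, 0.0005, 0]
    - [0, 0, 0]
  turn: [0, 0, 0]

```text
time_s: 23.58
eef_pos: [485.9, -265.9, 32.7]
ee_rot: [-0.447, 0.447, -0.548, 0.548]
force: [0.3, -0.7, 0.3]
grip_width: 0.357
```

drive_tool:
  gripper: [1, 1, 1]
  offset:
    - [0, 0.001, 0]
    - [0, 0.001, 0]
    - [0, 0, 0]
  turn: [0, 0, 0]

```text
time_s: 23.83
eef_pos: [485.8, -265.8, 30.4]
ee_rot: [0.447, -0.447, 0.548, -0.548]
force: [-0.2, -0.4, -0.7]
grip_width: 0.356
```

drive_tool:
  gripper: [1, 1, 1]
  offset:
    - [0, 0.001, 0]
    - [0, 0, 0]
    - [0, 0, 0]
  turn: [0, 0, 0]

```text
time_s: 24.08
eef_pos: [485.9, -265.9, 29.7]
ee_rot: [-0.447, 0.447, -0.548, 0.548]
force: [-1.0, -0.3, 2.1]
grip_width: 0.357
```

```bash
python3 - <<'E'
from st import *
plan([486.3,-265.8,30],-101.5)
stone('w17')
E
```

```text
t 24.0833 eef [ 485.9 -265.9   29.7] yaw -101.51 tilt [ 0. -0. -1.] F [-1.  -0.3  2.1] boxfr [ -66.4 -285.5   29.7]
turn deg (tool y): -0.01
offset in present tool axes [-0.2 -0.3  0.4]  in turned axes [-0.2 -0.3  0.4]
awl_grip [(0.73, array([ -2.1, -11.6,  -6.8]), array([ 479.6, -262.5,   41.3]))]
awl_tip [(0.61, array([ -3. ,  -4.3, 111.1]), array([ 595.4, -285.1,   34.1]))]
awl [(0.73, array([-4.7,  3.8, 31.7]), array([ 517.9, -267.6,   25.9]))]
stone_top [(0.57, array([-1.6, -1.7, 40.7]), array([ 526.1, -272.5,   31.4]))]
((544.6575317382812, -276.1239929199219), (49.24797821044922, 111.8583984375), 78.6618423461914) 25.567764528688258
```

View pics/w17.png

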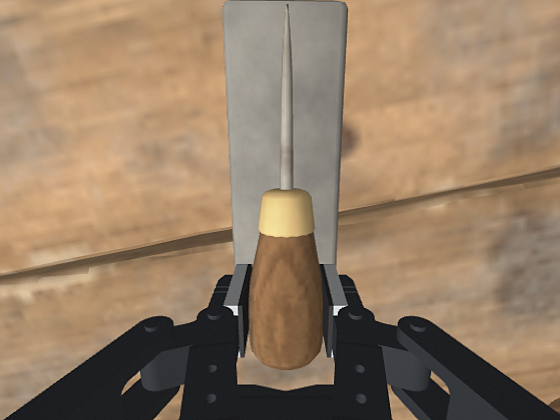

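drive_tool:
  gripper: [0.62, 0.6, 0.55, 0.5, 0.4, 0.3, 0.3, 0.3]
  offset:
    - [0, 0, 0]
    - [0, 0, 0]
    - [0, 0, 0]
    - [0, 0, 0]
    - [0, 0, 0]
    - [0, 0, 0]
    - [0, 0, 0]
    - [0, 0, 0]
  turn: [0, 0, 0, 0, 0, 0, 0, 0]

```text
time_s: 25.0
eef_pos: [485.8, -265.9, 29.6]
ee_rot: [0.447, -0.447, 0.548, -0.548]
force: [-0.2, -1.4, 0.5]
grip_width: 0.695
```

```bash
python3 - <<'E'
from st import *
plan([486.3,-265.8,130],-101.5)
stone('w18')
E
```

```text
t 25.0 eef [ 485.8 -265.9   29.6] yaw -101.51 tilt [-0.  0. -1.] F [-0.2 -1.4  0.5] boxfr [ -66.5 -285.4   29.6]
turn deg (tool y): -0.01
offset in present tool axes [  -0.2 -100.4    0.4]  in turned axes [  -0.2 -100.4    0.4]
awl_grip [(0.68, array([ -3.6, -12.8,  -3. ]), array([ 483.7, -261.8,   42.4]))]
awl_tip []
awl [(0.87, array([-4. ,  2.6, 34.6]), array([ 520.6, -268.8,   27. ]))]
stone_top [(0.85, array([-1.3,  1.2, 42.9]), array([ 528.1, -273.1,   28.4]))]
((526.0347900390625, -272.3890075683594), (49.42995071411133, 149.40257263183594), 78.81363677978516) 25.60324965680192
```

View pics/w18.png

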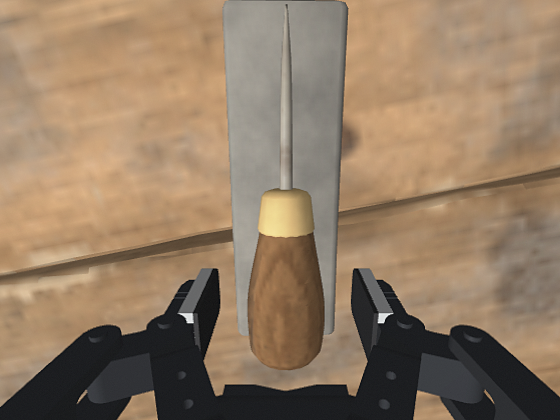

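drive_tool:
  gripper: [0.3, 0.3, 0.3, 0.3, 0.3, 0.3, 0.3, 0.3, 0.3, 0.3]
  offset:
    - [0, -0.005, 0]
    - [0, -0.01, 0]
    - [0, -0.02, 0]
    - [0, -0.03, 0]
    - [0, -0.03, 0]
    - [0, -0.03, 0]
    - [0, -0.02, -0.03]
    - [0, 0, -0.03]
    - [0, 0, 0]
    - [0, 0, 0]
  turn: [0, 0, 0, 0, 0, 0, 0, 0, 0, 0]

```text
time_s: 26.08
eef_pos: [426.5, -253.9, 175.9]
ee_rot: [-0.447, 0.447, -0.547, 0.548]
force: [0.1, 0.6, 1.1]
grip_width: 0.7
```

```bash
python3 - <<'E'
from st import *
stone('w19')
im,d=ctrl.capture('side');save('side19',im);T=T_wc('side')
print(ctrl.sense()['dq'].round(3))
for q in ['lid_batten','nail_cup','bowl_small','stone_top','awl','awl_tip','awl_grip']:
    print(q,[(round(x['score'],2),w(T,x['centre']).round(1),w2b(w(T,x['centre'])).round(1)) for x in ctrl.pinpoint('side',q)[:1]])
E
```

```text
awl_grip [(0.92, array([ -4.5, 133.8,  56.7]), array([ 483.9, -261.3,   41.9]))]
awl_tip [(0.52, array([ -3.2, 150.5,  94. ]), array([ 520.2, -270. ,   25.2]))]
awl [(0.89, array([ -3.1, 152.5,  94.7]), array([ 520.9, -270.3,   23.2]))]
stone_top [(0.59, array([ -2.7, 146.8, 102.1]), array([ 528. , -272.1,   28.9]))]
((518.5866088867188, -257.0617370605469), (22.216407775878906, 127.14713287353516), 78.06973266601562) 25.19644611501198
[ 0.002 -0.003  0.005  0.001  0.    -0.001]
lid_batten [(0.86, array([605.9, 136.5,  65.1]), array([  3.6, 128.6,  65.1]))]
nail_cup [(0.44, array([ 724.7, -187.6,   -3.3]), array([ 161.1, -178.6,   -3.3]))]
bowl_small [(0.87, array([639.9, 421.3,  -1.6]), array([  2.7, 415.5,  -1.6]))]
stone_top [(0.9, array([ 527.2, -272.8,   31.5]), array([ -24.6, -287.2,   31.5]))]
awl []
awl_tip [(0.69, array([ 593.4, -288.3,   29.1]), array([  43.1, -294.5,   29.1]))]
awl_grip [(0.57, array([ 486.1, -264.3,   41.2]), array([ -66.4, -283.8,   41.2]))]
```

View pics/w19.png

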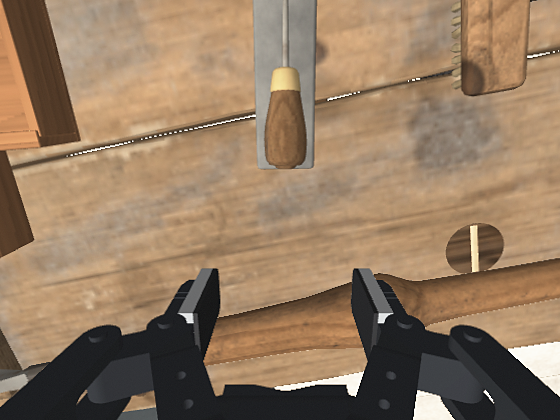

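View pics/side19.png

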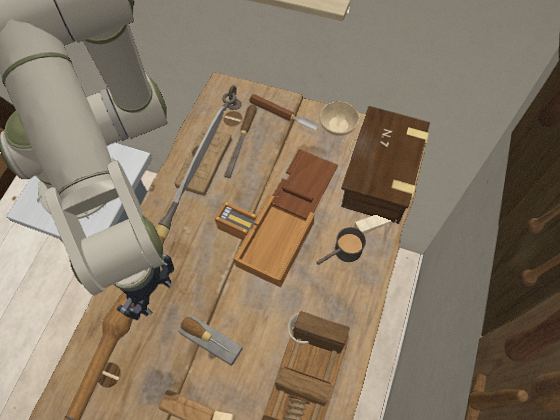

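```bash
python3 -c "
from h import *
print(ctrl.finish_job())"
```

```text
the job is handed in; nothing more can be done
None
```

The awl is lying flat along the middle of the whetstone, the lid is fully open, and the job was handed in at about 26 s of the 61 s allowed. No verdict was reported.

**Switch:** I pushed it to its end stop. While checking it with a second push, retracting dragged it back about 6 mm. A third push brought it to the stop again, and the ridge then measured −137 mm in the box's frame, which matches fully unlocked. It had read about 3 mm off its nominal locked position at the start. I take the first push to have met step 1, because it stopped at the same position under about 16 N. If not, the third push did, with the lid still shut.

**Lid:** I pushed it by the batten to its end stop, with about 44 N at the fingers. My last look had the batten at y ≈ 128.6 mm, which is about 168 mm open.

**Awl:**
- I gripped it across the handle, lifted it about 150 mm, turned it about 95° and set it down.
- After release it was still in place, with its origin about 5–8 mm from the stone's middle along it and about 1 mm across.
- The point was within about 4 mm of the centre line, and the grip point about 15 mm above the top.

**Other checks:** The nail cup and bowl were where they started, within the cameras' measuring error. The gripper was clear of everything at the end. One network report put the awl's point near its middle, but the pictures and the other camera contradicted it.

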